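# Set the stock tags of the pressing-weight bins

### The arm

A 7-joint arm with a two-finger parallel gripper is mounted at the origin on the work surface. World frame = base frame: x ahead of the robot, y to its left, z up, the work surface at z = 0. Lengths are in mm, angles in rad, forces in N, time in s.
With the tool pointing down it reaches from about 350 to 900 mm from the base axis. Payload 8.1 kg.
Tool frame: the origin (TCP) lies at the very end of the fingers, on their centre line; the grasp point (between the pads) lies 19 mm behind it; z points along the fingers, y is the line along which they close (so a half turn about z gives the same grasp; the last joint's range is limited). The gripper opens to 85 mm and grips with 20 to 120 N. Pads are 22 mm wide; open, the fingers measure 114 mm over their backs; the gripper's body (76 mm by 85 mm) begins 54 mm behind the grasp point. The pads swing forward as they close: fully open they stand 13 mm farther back than shut.
Start: joints at [-1.356, 0.434, 0.025, 1.573, -0.012, 1.134, -0.075], TCP at [195.326, 593.709, 198.123] pointing down, gripper open.
Joint ranges: [-2.62, 2.62], [-0.44, 2.09], [-1.27, 1.32], [0.08, 2.57], [-1.32, 4.46], [0.12, 2], [-2.74, 2.74]. Speed limits (rad/s): [2.22, 2.22, 3.01, 3.01, 3.14, 3.14, 3.14].

### API

Orientations are given as a unit quaternion [w, x, y, z].
In Python, from rig import * gives the robot as it stands. Calls block until the motion is done:
- move_ptp(position, orientation): joint-space move of the TCP to a pose.
- move_l(position, rot=None, velocity=150, guard=None): straight line of the TCP; rot=None keeps the orientation; velocity is the mean speed in mm/s. With guard (N) it stops when the force on the tool has changed by that much, and returns True; else False.
- goto_joints(angles): joint-space move.
- release() and close_gripper(newtons=None): open the fingers fully, or close them until they stop; newtons is the grip in N (None keeps the last).
- dwell(seconds).
- ik(position, orientation): joint angles nearest the present ones, or None.
- sense(): the state.
- snapshot(name): name is "side" or "top"; returns a dict with "img" (400x640x3 uint8, blue, green, red), "z_map" (400x640 float32, mm along the optical axis (not along the pixel's ray), 0 where there is no reading), "intrinsics" (3x3 intrinsics, pixels), "world_from_camera" (4x4, takes a point from camera to world coordinates). Camera axes: x right, y up, looking along -z (the intrinsics and any distortion apply to the point x, -y, -z); pixel columns grow to the right and rows downward; lengths in mm; the calibration is good to about 2 mm. A picture is of the moment at which its call begins.
A pose or a line that the arm cannot do raises IKError and nothing moves.
- hand_in(): hands the job in; it is judged then, once.
The state is a dict: "t": time; "joint_pos": joint angles; "qvel": joint speeds; "effort": joint torques, N m; "tcp_pos": TCP position; "orientation": TCP orientation; "force": force on the tool from outside, world axes, zero at the start; "ft_torque": the same for the moment, N m; "opening": opening from 0.0 (shut) to 1.0 (fully open); "grasp_force": force on a finger pad.
Only numpy, scipy, OpenCV 4.12 (cv2) and the standard library are available. Lean on these libraries where they do the work, as an engineer would, in place of code of your own. Each camera call takes 0.05 s, during which the arm holds its last target. There are 200 camera calls.

### The job

Set the stock tags in front of the bins of pressing weights: with a fingertip, lightly push over each tag that is wrong, so that only the bins holding their full three weights show the solid disc (tag leaning towards you) and the bins that are short or empty show the open ring (tag leaning towards the bin). Leave the tags that are already right as they are, do not pinch the tags, and leave the weights and the other things on the table where they are.

Things in the scene. Friction and masses are not known exactly. Their poses are not given: they have to be found in the camera images.
- tag_a (a joint): hinged tag of bin_a: white plate 56 mm wide, 3 mm thick, 35 g, free edge 70 mm from the hinge line. 0 = leans to the robot, 60 deg from upright, on its stop, solid disc on top; 1.047 = upright; 2.094 = leans to the bin, 60 deg from upright, on its stop, open ring on top. No spring, low friction: pushed well past upright it falls over to that side by itself
- tag_b (a joint): hinged tag of bin_b: white plate 56 mm wide, 3 mm thick, 35 g, free edge 70 mm from the hinge line. 0 = leans to the robot, 60 deg from upright, on its stop, solid disc on top; 1.047 = upright; 2.094 = leans to the bin, 60 deg from upright, on its stop, open ring on top. No spring, low friction: pushed well past upright it falls over to that side by itself
- tag_c (a joint): hinged tag of bin_c: white plate 56 mm wide, 3 mm thick, 35 g, free edge 70 mm from the hinge line. 0 = leans to the robot, 60 deg from upright, on its stop, solid disc on top; 1.047 = upright; 2.094 = leans to the bin, 60 deg from upright, on its stop, open ring on top. No spring, low friction: pushed well past upright it falls over to that side by itself
- tag_d (a joint): hinged tag of bin_d: white plate 56 mm wide, 3 mm thick, 35 g, free edge 70 mm from the hinge line. 0 = leans to the robot, 60 deg from upright, on its stop, solid disc on top; 1.047 = upright; 2.094 = leans to the bin, 60 deg from upright, on its stop, open ring on top. No spring, low friction: pushed well past upright it falls over to that side by itself
- hinge_a (a point): fixed: middle of tag_a's hinge line, 25 mm above the table; x level, to the bin behind, y along the hinge, z up. A resting tag's free edge is 61 mm out (-x or +x) and 35 mm above it. It sits in an aluminium channel: flanges 21.5 mm either side, rims 10.5 mm above the hinge line
- hinge_b (a point): fixed: middle of tag_b's hinge line, 25 mm above the table; x level, to the bin behind, y along the hinge, z up. A resting tag's free edge is 61 mm out (-x or +x) and 35 mm above it. It sits in an aluminium channel: flanges 21.5 mm either side, rims 10.5 mm above the hinge line
- hinge_c (a point): fixed: middle of tag_c's hinge line, 25 mm above the table; x level, to the bin behind, y along the hinge, z up. A resting tag's free edge is 61 mm out (-x or +x) and 35 mm above it. It sits in an aluminium channel: flanges 21.5 mm either side, rims 10.5 mm above the hinge line
- hinge_d (a point): fixed: middle of tag_d's hinge line, 25 mm above the table; x level, to the bin behind, y along the hinge, z up. A resting tag's free edge is 61 mm out (-x or +x) and 35 mm above it. It sits in an aluminium channel: flanges 21.5 mm either side, rims 10.5 mm above the hinge line
- bin_a: fixed open white bin 90 (x) x 100 (y) x 50 mm high, wall 4 mm; origin under its centre, 12 mm above the table; axes as the hinge points. Its tag tag_a is straight in front: hinge line 165 mm from the bin's centre (-x), 120 mm before its front wall. Full = three weights side by side; one or none = not full
- bin_b: fixed open white bin 90 (x) x 100 (y) x 50 mm high, wall 4 mm; origin under its centre, 12 mm above the table; axes as the hinge points. Its tag tag_b is straight in front: hinge line 165 mm from the bin's centre (-x), 120 mm before its front wall. Full = three weights side by side; one or none = not full
- bin_c: fixed open white bin 90 (x) x 100 (y) x 50 mm high, wall 4 mm; origin under its centre, 12 mm above the table; axes as the hinge points. Its tag tag_c is straight in front: hinge line 165 mm from the bin's centre (-x), 120 mm before its front wall. Full = three weights side by side; one or none = not full
- bin_d: fixed open white bin 90 (x) x 100 (y) x 50 mm high, wall 4 mm; origin under its centre, 12 mm above the table; axes as the hinge points. Its tag tag_d is straight in front: hinge line 165 mm from the bin's centre (-x), 120 mm before its front wall. Full = three weights side by side; one or none = not full
- weight_1: loose steel pressing weight, 74 (x) x 28 (y) x 45 mm high, 720 g, origin under its centre, standing in one of the bins (see by position in which), its top 61 mm above the table; leave alone
- weight_2: loose steel pressing weight, 74 (x) x 28 (y) x 45 mm high, 720 g, origin under its centre, standing in one of the bins (see by position in which), its top 61 mm above the table; leave alone
- weight_3: loose steel pressing weight, 74 (x) x 28 (y) x 45 mm high, 720 g, origin under its centre, standing in one of the bins (see by position in which), its top 61 mm above the table; leave alone
- weight_4: loose steel pressing weight, 74 (x) x 28 (y) x 45 mm high, 720 g, origin under its centre, standing in one of the bins (see by position in which), its top 61 mm above the table; leave alone
- weight_5: loose steel pressing weight, 74 (x) x 28 (y) x 45 mm high, 720 g, origin under its centre, standing in one of the bins (see by position in which), its top 61 mm above the table; leave alone
- weight_6: loose steel pressing weight, 74 (x) x 28 (y) x 45 mm high, 720 g, origin under its centre, standing in one of the bins (see by position in which), its top 61 mm above the table; leave alone
- weight_7: loose steel pressing weight, 74 (x) x 28 (y) x 45 mm high, 720 g, origin under its centre, standing in one of the bins (see by position in which), its top 61 mm above the table; leave alone
- board: fixed plywood board, 310 (x) x 520 (y) x 12 mm, origin under its centre; carries the tag rail along its near side (hinge line at x = -80 mm) and the four bins behind it (centres at x = 85 mm, y = -187.5, -62.5, 62.5, 187.5 mm, in any order)
- paste_jar: loose glass jar with brass lid, 60 mm across, 75 mm high, origin under its centre, on the table off the left (+y) end of the board; leave alone
- press_block: loose dark wooden block 90 x 45 x 35 mm, origin under its centre, on the table off the right (-y) end of the board; leave alone
- folder: loose white folding stick 18 x 150 x 8 mm, origin under its centre, lying along the board's near edge; leave alone

How it is judged:
By the outcome, as a careful person would: the job done as asked, in the order asked, and still so for the second after the job is handed in, with the robot touching nothing.
It also fails if it takes over 45 s, if anything falls off the work surface, if the arm or the gripper's body presses on something with over 40 N, if the wrist force passes 120 N, or if a joint passes its speed limit or range.

## Working session

There is one attempt and no reset: what is moved stays moved. The work goes in short steps, each a Python script; the robot and the scene stay as the last script left them, time stands still between calls to the robot, and variables do not carry over. Pictures are saved under pics/ and viewed, at most 10 in all, crops included, and the job is handed in when it is done.

```bash
ls; mkdir -p pics; python3 - <<'E'
from rig import *
import cv2,numpy as np,pickle
d={n:snapshot(n) for n in("side","top")}
pickle.dump(d,open("s0.pkl","wb"))
for n in d:
    cv2.imwrite(f"pics/{n}0.png",d[n]["img"]); print(n,d[n]["intrinsics"],d[n]["world_from_camera"].round(3), (d[n]["z_map"]>0).mean())
s=sense();print(s["t"],s["orientation"],s["force"])
E
```

```text
pics
side [[513.82692227   0.         312.04230662]
 [  0.         513.82692227 197.19511323]
 [  0.           0.           1.        ]] [[ 9.130000e-01  2.390000e-01 -3.300000e-01  9.327800e+01]
 [-4.080000e-01  5.420000e-01 -7.350000e-01 -1.018703e+03]
 [ 3.000000e-03  8.050000e-01  5.930000e-01  8.977260e+02]
 [ 0.000000e+00  0.000000e+00  0.000000e+00  1.000000e+00]] 0.9958984375
top [[388.67726668   0.         321.26847652]
 [  0.         388.67726668 199.90153783]
 [  0.           0.           1.        ]] [[ 7.30000e-02  9.75000e-01 -2.09000e-01  4.02567e+02]
 [-9.97000e-01  7.20000e-02 -1.00000e-02 -6.91200e+00]
 [ 5.00000e-03  2.09000e-01  9.78000e-01  8.91089e+02]
 [ 0.00000e+00  0.00000e+00  0.00000e+00  1.00000e+00]] 0.99605859375
0.1 [-5.65285610e-05  1.58255255e-01  9.87397989e-01 -6.94808096e-04] [-0.28121177  0.02578501  0.59455751]
```

View pics/side0.png

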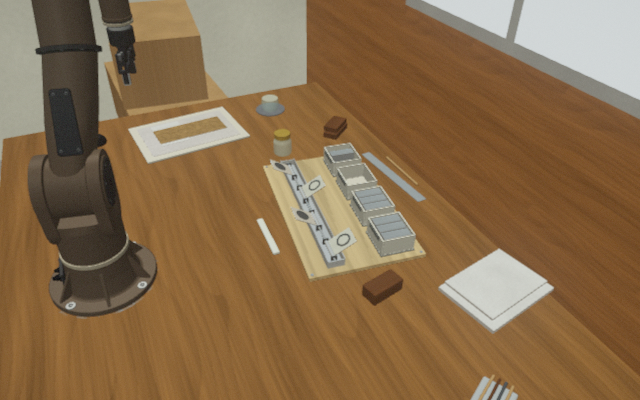

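View pics/top0.png

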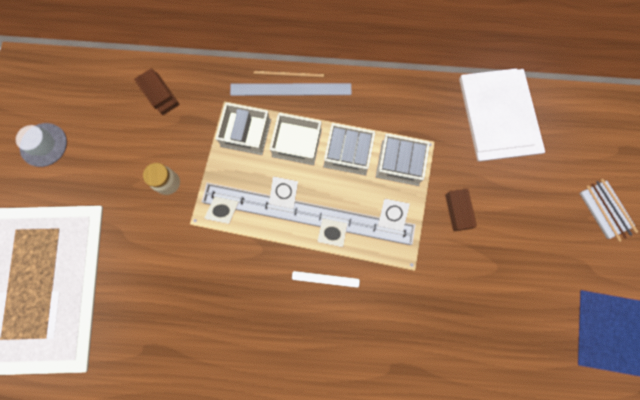

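The top view shows the bins from left (+y) to right:

| Bin | Bin pixel | Weights | Tag pixel | Tag shows | Verdict |
|---|---|---|---|---|---|
| 1 | (243,128) | 1 | (221,209) | disc | wrong |
| 2 | (297,138) | empty | (284,191) | ring | right |
| 3 | (349,147) | 3 | (332,232) | disc | right |
| 4 | (404,158) | 3 | (395,213) | ring | wrong |

The side view agrees. The folder lies at (325,280).

```bash
cat > geo.py <<'E'
import numpy as np
def unproj(s,u,v,z=None):
    K=s["intrinsics"];T=s["world_from_camera"]
    z=np.median(s["z_map"][int(v)-1:int(v)+2,int(u)-1:int(u)+2]) if z is None else z
    p=np.array([(u-K[0,2])/K[0,0]*z,-(v-K[1,2])/K[1,1]*z,-z,1]);return (T@p)[:3]
def proj(s,P):
    P=np.atleast_2d(P);K=s["intrinsics"];T=np.linalg.inv(s["world_from_camera"])
    c=P@T[:3,:3].T+T[:3,3];return np.c_[-c[:,0]/c[:,2]*K[0,0]+K[0,2],c[:,1]/c[:,2]*K[1,1]+K[1,2]]
E
python3 - <<'E'
import pickle,cv2,numpy as np
from geo import *
d=pickle.load(open("s0.pkl","rb"))
cv2.imwrite("pics/tc.png",cv2.resize(d["top"]["img"][90:280,180:440],None,fx=3,fy=3,interpolation=cv2.INTER_CUBIC))
cv2.imwrite("pics/sc.png",cv2.resize(d["side"]["img"][135:275,255:425],None,fx=4,fy=4,interpolation=cv2.INTER_CUBIC))
for n,u,v in [("tag1",221,209),("tag2",284,191),("tag3",332,232),("tag4",395,213),("brdL",230,170),("brdR",420,190),("tab",300,310),("folder",325,280)]: print(n,unproj(d["top"],u,v).round(1))
for n,u,v in [("tag4",344,240),("tag2",314,186),("brd",350,230)]: print("side",n,unproj(d["side"],u,v).round(1))
E
```

```text
tag1 [546.1 220.5  48.1]
tag2 [597.2  86.   47.3]
tag3 [513.2 -26.9  49.1]
tag4 [ 565.7 -162.8   47. ]
brdL [646.3 220.9  12.5]
brdR [ 631.2 -225.6   12. ]
tab [341.6  30.8   0.5]
folder [410.3 -19.5   9.6]
side tag4 [ 566.3 -162.7   47.3]
side tag2 [594.8  84.   46.1]
side brd [ 590.7 -147.    59.6]
```

View pics/tc.png

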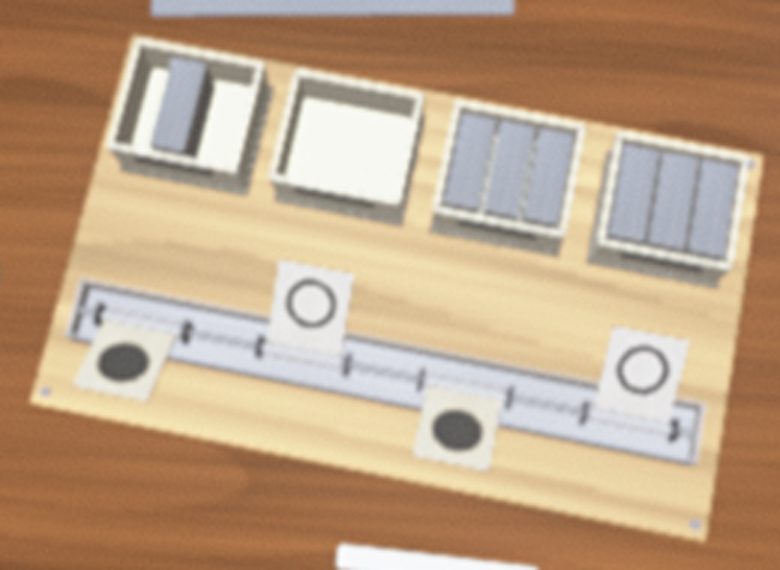

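View pics/sc.png

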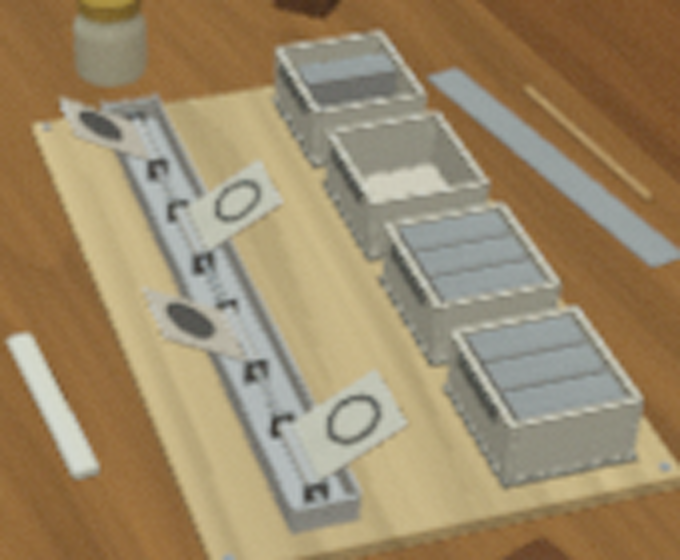

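The crops show the board corners in top-view pixels at about (224.3,102.3), (434.3,141.7), (415.3,270.3) and (190.3,224). The near-left corner in the side view is at (264.3,166.3). The tag states are as read before. Next I fit the board pose and check it in both views.

```bash
cat > plan.py <<'E'
import numpy as np,pickle
from geo import *
from scipy.optimize import least_squares
from scipy.spatial.transform import Rotation as R
d=pickle.load(open("s0.pkl","rb"))
C=np.array([[155,260,12],[155,-260,12],[-155,-260,12],[-155,260,12.]])
uv=np.array([[224.3,102.3],[434.3,141.7],[415.3,270.3],[190.3,224]])
W=lambda p,B:np.asarray(B)@R.from_euler('z',p[2]).as_matrix().T+[p[0],p[1],0]
f=lambda p:np.r_[(proj(d["top"],W(p,C))-uv).ravel(),(proj(d["side"],W(p,C[3]))-[[264.3,166.3]]).ravel()]
fit=least_squares(f,[600,0,0]); pose=fit.x
TILT=np.radians(25)
def quat(s):  # fingers down, tilted to push along s*board x, tool y along the hinge
    M=R.from_euler('z',pose[2])*R.from_euler('y',-s*TILT)*R.from_matrix(np.diag([1,-1,-1]))
    q=M.as_quat();return q[[3,0,1,2]]
def at(yb,x,z): return W(pose,[-80+x,yb,z]) # x from the hinge line
E
python3 - <<'E'
from plan import *
from rig import *
print(pose,fit.fun.round(1))
Ri=R.from_euler('z',-pose[2]).as_matrix()
for n,v,u,w in[("t1","top",221,209),("t2","top",284,191),("t3","top",332,232),("t4","top",395,213),("s4","side",344,240),("s2","side",314,186),("binedge3","top",353,123),("weight","side",374,209)]:
    print(n,(Ri@(unproj(d[v],u,w)-[pose[0],pose[1],0])).round(1))
for yb,s in((187.5,1),(-187.5,-1)):
    q=quat(s);print(s,q.round(3),R.from_quat(q[[1,2,3,0]]).as_matrix()[:,2].round(2))
    for x,z in((-92,150),(-92,45),(4,48),(-92,160)):
        j=ik(at(yb,s*x,z),q);print(at(yb,s*x,z).round(),None if j is None else np.round(j,2))
E
```

```text
[ 6.32756372e+02  1.84361164e+01 -1.27878428e-01] [-0.1 -1.3  0.7 -0.2  0.4  0.1 -0.3  0.2 -1.6 -0.7]
t1 [-111.7  189.4   48.1]
t2 [-43.9  62.5  47.3]
t3 [-112.8  -60.2   49.1]
t4 [ -43.4 -188.3   47. ]
s4 [ -42.8 -188.2   47.3]
s2 [-46.   60.1  46.1]
binedge3 [166.8 -59.    0.9]
weight [  71.7 -104.1   58.2]
1 [ 0.014  0.974 -0.062  0.216] [ 0.42 -0.05 -0.91]
[486. 226. 150.] [-1.74  0.34  1.22  2.25 -0.09  0.44 -2.21]
[486. 226.  45.] [-1.33  0.46  0.71  2.33  0.18  0.15 -2.59]
[581. 214.  48.] [-1.14  0.54  0.7   2.17 -0.32  0.21 -1.97]
[486. 226. 160.] [-1.76  0.31  1.23  2.23 -0.03  0.46 -2.28]
-1 [-0.014  0.974 -0.062 -0.216] [-0.42  0.05 -0.91]
[ 621. -169.  150.] [-0.23  0.97  0.94  1.15 -0.54  1.75 -1.07]
[ 621. -169.   45.] [-0.23  1.06  0.89  1.24 -0.59  1.59 -1.06]
[ 526. -157.   48.] [-0.29  0.91  0.86  1.55 -0.5   1.41 -1.02]
[ 621. -169.  160.] [-0.23  0.96  0.95  1.14 -0.54  1.76 -1.07]
```

The fit residuals are under 2 px, and the tags land at y = ±187.5 and ±62.5 with the right heights. Both views agree. I move to a neutral elbow posture before solving the IK.

```bash
python3 - <<'E'
from plan import *
from rig import *
close_gripper(20)
goto_joints([-0.45,0.3,0.02,1.75,0,1.1,1.5])
s=sense();print(s["t"],s["tcp_pos"],s["opening"],R.from_quat(s["orientation"][[1,2,3,0]] if hasattr(s["orientation"],'shape') else np.array(s["orientation"])[[1,2,3,0]]).as_matrix().round(2))
for yb,s in((187.5,1),(-187.5,-1)):
  for h in(0,1):
    q=quat(s); M=R.from_quat(q[[1,2,3,0]])*R.from_euler('z',np.pi*h);q=M.as_quat()[[3,0,1,2]]
    for x,z in((-92,150),(-92,45),(4,48)):
        j=ik(at(yb,s*x,z),q);print(s,h,None if j is None else np.round(j,2))
E
```

```text
2.7667 [514.30311119 178.50924175 208.69092087] 0.0032107376163616162 [[-0.94 -0.35 -0.01]
 [-0.35  0.94 -0.01]
 [ 0.01 -0.01 -1.  ]]
1 0 [-1.74  0.34  1.22  2.25 -0.09  0.44 -2.21]
1 0 [-0.61  0.4  -0.23  2.28  1.17  0.48  2.72]
1 0 [-1.38  0.75  1.13  2.18 -1.2   0.44 -1.13]
1 1 [-0.87  0.18  0.09  2.19  0.62  0.58  0.16]
1 1 [-1.18  0.42  0.5   2.32  0.71  0.21  0.02]
1 1 [-0.95  0.48  0.43  2.15  0.41  0.23  0.46]
-1 0 [-0.28  1.04  1.14  1.15 -0.67  1.81 -0.97]
-1 0 [-0.3   1.16  1.14  1.24 -0.77  1.68 -0.92]
-1 0 [-0.4   1.05  1.14  1.56 -0.69  1.52 -0.83]
-1 1 [ 0.02  0.83  0.32  1.12 -0.16  1.66  1.76]
-1 1 [ 0.02  0.92  0.31  1.21 -0.19  1.49  1.77]
-1 1 [ 0.02  0.76  0.27  1.52 -0.14  1.32  1.76]
```

```bash
cat > push.py <<'E'
from plan import *
from rig import *
import cv2
def push(yb,s):
    q=(R.from_quat(quat(s)[[1,2,3,0]])*R.from_euler('z',np.pi)).as_quat()[[3,0,1,2]]
    move_ptp(at(yb,s*-92,150),q)
    print("down",move_l(at(yb,s*-92,45),velocity=120,guard=10))
    print("push",move_l(at(yb,s*6,49),velocity=60,guard=10),sense()["tcp_pos"],at(yb,s*6,49))
    move_l(at(yb,s*-30,60),velocity=100)
    move_l(at(yb,s*-50,180),velocity=150)
    print(sense()["t"])
def pic(n):
    a=snapshot("top")["img"][90:280,180:440];b=snapshot("side")["img"][135:275,255:425]
    cv2.imwrite(n,np.hstack([cv2.resize(a,(430,314)),cv2.resize(b,(370,314))]))
E
python3 - <<'E'
from push import *
push(187.5,1); pic("pics/p1.png")
E
```

```text
down False
push False [582.96231674 214.06419123  48.9626474 ] [583.27251468 213.84235435  49.        ]
8.275
```

View pics/p1.png

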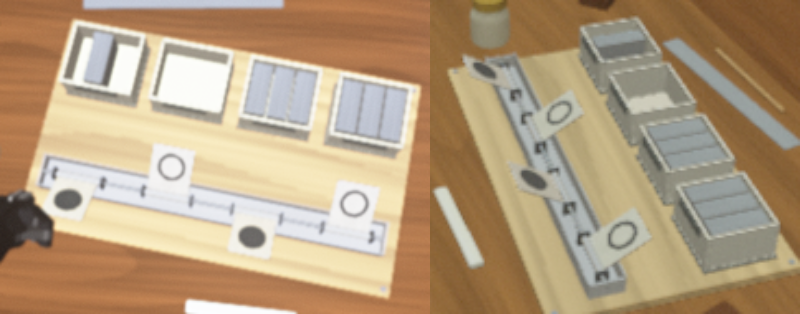

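Tag_a still shows the disc in both views, at (68,200) and (485,70) in this composite. The push did not carry it past upright. I repeat it, going further, and look at the end of the stroke.

```bash
python3 - <<'E'
from push import *
yb,s=187.5,1
q=(R.from_quat(quat(s)[[1,2,3,0]])*R.from_euler('z',np.pi)).as_quat()[[3,0,1,2]]
move_l(at(yb,-92,150),velocity=200)
move_l(at(yb,-92,45),velocity=120)
f0=np.array(sense()["force"]);ims=[]
for x in(-40,6):
    print(x,move_l(at(yb,x,48),velocity=70,guard=10),(np.array(sense()["force"])-f0).round(2),R.from_quat(np.array(sense()["orientation"])[[1,2,3,0]]).as_matrix()[:,2].round(2))
    sd=snapshot("side"); u,v=proj(sd,at(yb,0,50))[0].astype(int)
    ims.append(cv2.resize(sd["img"][v-45:v+45,u-50:u+50],(400,360),interpolation=cv2.INTER_CUBIC))
cv2.imwrite("pics/p2.png",np.hstack(ims)); print(sense()["t"],sense()["tcp_pos"])
E
```

```text
-40 False [ 0.36 -1.51 -0.33] [ 0.42 -0.05 -0.91]
6 False [ 0.59 -0.91  0.05] [ 0.42 -0.05 -0.91]
11.6083 [582.66379456 213.99717973  47.82340442]
```

View pics/p2.png

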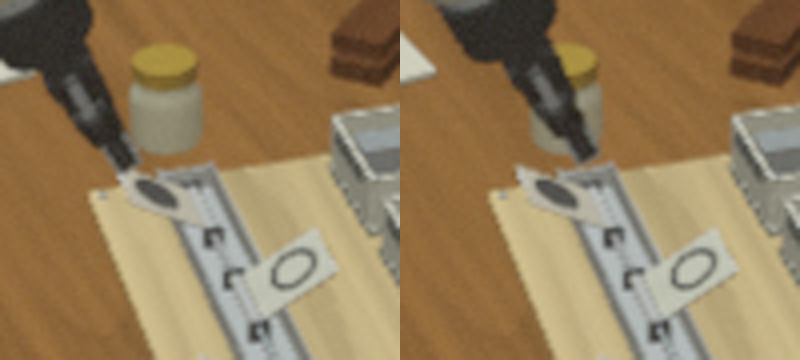

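The fingertip in the picture, at (590,158) in the right panel, sits about 6 original px above its expected spot. It passed over or beside the tag. I measure the real tip from the depth clouds.

```bash
cat > tip.py <<'E'
from push import *
def cloud(s):
    v,u=np.mgrid[0:400,0:640];K=s["intrinsics"];z=s["z_map"]
    P=np.stack([(u-K[0,2])/K[0,0]*z,-(v-K[1,2])/K[1,1]*z,-z],-1);T=s["world_from_camera"]
    return P@T[:3,:3].T+T[:3,3]
def tip(show=None):
    st=sense();t=np.array(st["tcp_pos"]);M=R.from_quat(np.array(st["orientation"])[[1,2,3,0]]).as_matrix();ims=[]
    for n in("side","top"):
        s=snapshot(n);P=cloud(s);L=(P-t)@M  # tool coordinates
        m=(s["img"].max(2)<110)&(np.abs(L[...,:2])<45).all(-1)&(L[...,2]>-70)&(L[...,2]<20)&(P[...,2]>40)
        for lo in range(-60,20,10):
            k=m&(L[...,2]>=lo)&(L[...,2]<lo+10)
            if k.sum()>3: print(n,lo,k.sum(),np.percentile(L[k],[10,50,90],axis=0).round(0)[:,:2].tolist())
        print(n,"tcp px",proj(s,t).round(1), "lowest tip px rows",np.argwhere(m).max(0) if m.any() else None)
        u,v=proj(s,t)[0].astype(int);ims.append(cv2.resize(s["img"][v-45:v+45,u-50:u+50],(400,360),interpolation=cv2.INTER_CUBIC))
        cv2.drawMarker(ims[-1],(200,180),(0,0,255),0,12,1)
    if show: cv2.imwrite(show,np.hstack(ims))
E
python3 -c "
from tip import *
tip('pics/p3.png')"
```

```text
side -60 18 [[-5.0, -17.0], [1.0, -13.0], [7.0, -8.0]]
side -50 12 [[-5.0, -15.0], [1.0, -13.0], [8.0, -7.0]]
side -40 4 [[8.0, -11.0], [26.0, -7.0], [44.0, 3.0]]
side -30 10 [[39.0, -9.0], [42.0, 4.0], [43.0, 16.0]]
side -20 17 [[32.0, -11.0], [36.0, 1.0], [39.0, 16.0]]
side -10 4 [[30.0, 3.0], [31.0, 10.0], [33.0, 14.0]]
side tcp px [[292.9 164.1]] lowest tip px rows [169 289]
top -60 6 [[-8.0, -14.0], [-7.0, -11.0], [-6.0, -9.0]]
top tcp px [[226.  193.1]] lowest tip px rows [198 225]
```

View pics/p3.png

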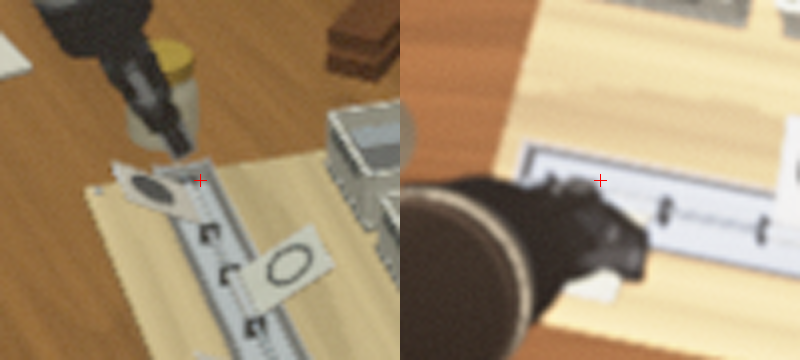

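The side panel shows the finger ending around (187,158), against the TCP mark at (200,180). I read the finger cloud without the darkness filter.

```bash
python3 - <<'E'
from tip import *
st=sense();t=np.array(st["tcp_pos"]);M=R.from_quat(np.array(st["orientation"])[[1,2,3,0]]).as_matrix()
print(st["opening"],st["grasp_force"],M.round(2).tolist())
for n in("side","top"):
    s=snapshot(n);L=(cloud(s)-t)@M
    m=(np.abs(L[...,0])<20)&(np.abs(L[...,1])<25)
    for lo in range(-60,25,6):
        k=m&(L[...,2]>=lo)&(L[...,2]<lo+6)
        if k.sum()>1: print(n,lo,k.sum(),np.percentile(L[k],[10,50,90],axis=0).round(0)[:,:2].tolist(),np.argwhere(k).mean(0).round(0),s["img"][k].mean(0).round())
    u,v=proj(s,t)[0].round().astype(int)
    if n=="side": 
        for r in range(v-10,v+3): print(r,[L[r,c].round().astype(int).tolist() for c in range(u-6,u+4,2)])
E
```

```text
0.0027144321804626944 0.0 [[-0.9, 0.13, 0.42], [0.11, 0.99, -0.05], [-0.42, -0.0, -0.91]]
side -60 9 [[-8.0, -16.0], [-0.0, -14.0], [4.0, -4.0]] [152. 286.] [65. 71. 74.]
side -54 15 [[-6.0, -19.0], [2.0, -14.0], [9.0, -5.0]] [154. 286.] [67. 74. 77.]
side -48 11 [[-10.0, -14.0], [-2.0, -8.0], [10.0, -4.0]] [155. 288.] [71. 82. 88.]
side -42 10 [[-8.0, -11.0], [3.0, -9.0], [9.0, -6.0]] [156. 288.] [ 81.  96. 106.]
side -36 5 [[-6.0, -7.0], [-1.0, -7.0], [7.0, -5.0]] [157. 289.] [ 86. 112. 134.]
side 6 8 [[15.0, -10.0], [19.0, -2.0], [20.0, 16.0]] [169. 289.] [166. 178. 181.]
side 12 28 [[5.0, -22.0], [14.0, -2.0], [18.0, 23.0]] [170. 292.] [171. 178. 177.]
side 18 15 [[-10.0, -20.0], [-7.0, -1.0], [12.0, 20.0]] [168. 297.] [146. 161. 165.]
side 24 9 [[-5.0, -13.0], [-5.0, -1.0], [8.0, 15.0]] [170. 297.] [129. 134. 132.]
154 [[-1, -15, -53], [-6, -18, -51], [-5, 135, 56], [-11, 138, 62], [-17, 128, 60]]
155 [[1, -4, -42], [-5, -14, -46], [-9, -8, -38], [-10, 129, 60], [-15, 132, 65]]
156 [[2, -20, -50], [-3, -14, -43], [-8, -7, -34], [-8, 124, 59], [-14, 123, 63]]
157 [[4, -11, -41], 
[... 700 characters left out ...]
7], [5, 41, 36], [-1, 35, 35]]
top -60 14 [[-12.0, -12.0], [-11.0, -7.0], [-8.0, 3.0]] [194. 220.] [ 97. 100. 105.]
top -54 10 [[-12.0, -15.0], [-12.0, -5.0], [-7.0, 5.0]] [194. 221.] [128. 127. 130.]
top -48 7 [[-12.0, -9.0], [-10.0, -8.0], [-7.0, 0.0]] [193. 222.] [139. 136. 138.]
top -42 5 [[-12.0, -7.0], [-12.0, -5.0], [-9.0, 1.0]] [192. 222.] [190. 184. 183.]
top 6 5 [[17.0, -23.0], [18.0, -22.0], [20.0, -19.0]] [202. 235.] [218. 228. 231.]
top 12 47 [[-11.0, -23.0], [11.0, -14.0], [16.0, -1.0]] [197. 233.] [227. 227. 227.]
top 18 29 [[-11.0, -18.0], [-9.0, -1.0], [9.0, 19.0]] [189. 229.] [198. 209. 219.]
top 24 13 [[-7.0, -21.0], [-6.0, -4.0], [-5.0, 16.0]] [188. 231.] [183. 185. 190.]
```

Both views agree that the physical fingertip ends about 34 mm short of the reported TCP along the tool axis, and is centred sideways. So the tool passed over the tag. I correct for this, verify at the low start pose, then push.

```bash
cat >> tip.py <<'E'
OFF=33.
def tipz():
    st=sense();t=np.array(st["tcp_pos"]);M=R.from_quat(np.array(st["orientation"])[[1,2,3,0]]).as_matrix();o=[]
    for n in("side","top"):
        L=(cloud(snapshot(n))-t)@M
        k=(np.abs(L[...,0])<16)&(np.abs(L[...,1])<20)&(L[...,2]<-12)&(L[...,2]>-75)
        o+=[np.sort(L[k][:,2])[-3:].round(0).tolist(),np.median(L[k],0).round().tolist()] if k.sum()>3 else [None]
    return o
def push2(yb,s):
    q=(R.from_quat(quat(s)[[1,2,3,0]])*R.from_euler('z',np.pi)).as_quat()[[3,0,1,2]]
    o=OFF*R.from_quat(q[[1,2,3,0]]).as_matrix()[:,2]
    P=lambda x,z:at(yb,s*x,z)+o
    move_ptp(P(-95,150),q); print(ik(P(-95,46),q),tipz())
    print("down",move_l(P(-95,46),velocity=120,guard=10),tipz())
    print("push",move_l(P(8,50),velocity=70,guard=10))
    move_l(P(-30,65),velocity=100); move_l(P(-50,170),velocity=200)
    print(sense()["t"])
    for n,(u,v) in [(n,proj(d["side"],at(y,0,25))[0]) for n,y in(("a",187.5),("b",62.5),("c",-62.5),("d",-187.5))]:
        s_=snapshot("side");Q=(cloud(s_)-[pose[0],pose[1],0])@R.from_euler('z',pose[2]).as_matrix()
        y={"a":187.5,"b":62.5,"c":-62.5,"d":-187.5}[n];x=Q[...,0]+80
        c=lambda lo,hi:int(((x>lo)&(x<hi)&(abs(Q[...,1]-y)<25)&(Q[...,2]>38)&(Q[...,2]<70)).sum())
        print(n,"robot side",c(-70,-25),"bin side",c(25,70))
E
python3 - <<'E'
from tip import *
st=sense();move_l(np.array(st["tcp_pos"])+[-20,0,90],velocity=200)
push2(187.5,1); pic("pics/p4.png")
E
```

```text
[-0.87625778  0.45686267  0.13447664  2.3045951   1.22796681  0.29347204
 -0.49521876] [[-33.0, -33.0, -29.0], [-0.0, -11.0, -53.0], [-39.0, -38.0, -37.0], [-12.0, -5.0, -54.0]]
down False [[-32.0, -30.0, -30.0], [-0.0, -11.0, -50.0], [-37.0, -37.0, -35.0], [-11.0, -5.0, -55.0]]
push False
16.8833
a robot side 0 bin side 126
b robot side 0 bin side 157
c robot side 130 bin side 0
d robot side 0 bin side 238
```

Tag_a now leans to the bin and the others are unchanged. Tag_d is next, by way of a high point.

```bash
python3 - <<'E'
from tip import *
q=(R.from_quat(quat(-1)[[1,2,3,0]])*R.from_euler('z',np.pi)).as_quat()[[3,0,1,2]]
t=np.array(sense()["tcp_pos"]);move_l(t+[-20,0,60],velocity=200)
move_ptp(at(-187.5,60,230),q)
push2(-187.5,-1); move_ptp(at(-187.5,60,280),q); pic("pics/p5.png"); print(sense()["t"])
E
```

```text
[ 1.56820049e-01  9.12293314e-01  2.99734992e-02  1.24341222e+00
 -1.52767538e-03  1.42191640e+00  1.62389327e+00] [[-34.0, -34.0, -33.0], [7.0, -8.0, -55.0], [-40.0, -40.0, -39.0], [9.0, 0.0, -58.0]]
down False [[-33.0, -33.0, -32.0], [7.0, -8.0, -54.0], None]
push False
23.7583
a robot side 0 bin side 128
b robot side 0 bin side 153
c robot side 134 bin side 0
d robot side 172 bin side 0
24.6833
```

View pics/p5.png

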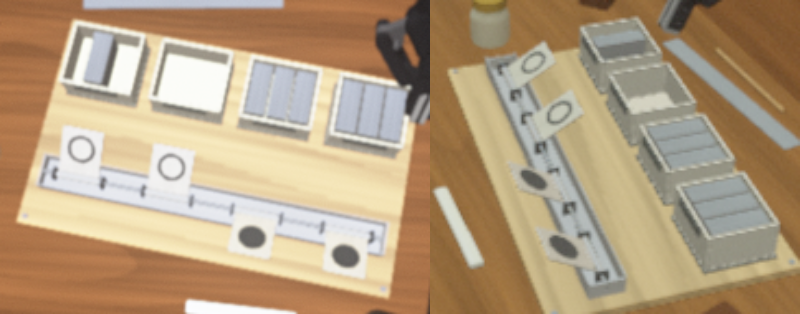

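The two left tags, at (81,148) and (171,165), show rings in front of the short and empty bins. The two right tags, at (252,237) and (345,255), show discs in front of the full bins. Nothing else moved and the arm is clear.

```bash
python3 -c "
from rig import *
print(hand_in())"
```

```text
the job is handed in; nothing more can be done
None
```

I handed the job in at about 25 s: I pushed over the two wrong tags, so the two full bins now show the solid disc and the short and empty bins the open ring; my first two passes missed because the real fingertip ends about 34 mm short of the reported TCP.

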